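# Press the glass home in a pocket watch

## Robot

A 6-joint arm with a two-finger parallel gripper is mounted at the origin on the work surface. World frame = base frame: x ahead of the robot, y to its left, z up, the work surface at z = 0. Lengths are in m, angles in degrees, forces in N, time in s.
With the tool pointing down it reaches from about 0.35 to 0.775 m from the base axis. Payload 7.3 kg.
Tool frame: the origin (TCP) lies midway between the tips of the shut fingers; the grasp point (between the pads) lies 19 mm behind it; z points along the fingers, y is the line along which they close (so a half turn about z gives the same grasp; the last joint's range is limited). The gripper opens to 92 mm and grips with 3 to 60 N. Pads are 19 mm wide; open, the fingers measure 130 mm over their backs; the gripper's body (75 mm by 190 mm) begins 47 mm behind the grasp point.
Start: joints at [62.051, 19.595, 87.324, -0, 73.075, -8.365], TCP at [0.176, 0.495, 0.204] pointing down, gripper open.
Joint ranges: [-145.02, 145.02], [-44.19, 115.74], [2.07, 154.8], [-57.11, 237.11], [16.16, 152.29], [-177.93, 177.93]. Speed limits (degrees/s): [147.25, 147.25, 180, 180, 180, 180].

## Interface

Orientations are given as a 3x3 rotation matrix whose columns are the frame's x, y, z axes.
In Python, from station import sensors, read_camera, camera_params, job, boxes_of, outline_of gives the robot as it stands.
- The arm moves only by the tool move_arm, never from a script. Its argument "increments" is a list of rows, each a list of 3 entries, a list of its own where there are three numbers: the shift along the tool's x, y, z each as a share of 0.3 m, from -1 to 1, then the turn, a rotation vector about the tool's x, y, z each as a share of 180 degrees, from -1 to 1, then the opening, from 0 (shut) to 1 (fully open). A call has 1 to 8 rows; each row is the pose to reach, as a shift and turn from the pose commanded when the call began, along the tool's axes at that moment, turning the shorter way round; what a row does not reach only later rows make up. A row lasts 1/8 s, in which the tool goes at most 62.5 mm and 10.7 degrees, less where a joint would pass 70% of its speed; a pose out of reach is approached as far as the arm can. A call with a number of a shift or a turn outside -1 to 1 is refused whole. A call with a gripper value outside its range is refused whole. The fingers move at their own pace and stop on an object; "squeeze" is the grip in N (left out, the last holds). Time passes only in rows, so rows that repeat a pose let the fingers close. It gives the time, the measured TCP pose, the force and the opening at its end, in the units of the state.
- sensors.read_state(): the state, without advancing time (a new reading comes with each control period).
- read_camera(name): name is "scene" or "side" or "wrist"; returns (picture, depth): 480x640x3 uint8, blue, green, red; 480x640 float32, m along the optical axis (not along the pixel's ray), 0 where there is no reading.
- camera_params(name): a dict with "K" (3x3 intrinsics, pixels), "extrinsics" (4x4, takes a point from world to camera coordinates); the wrist camera has in their place "T_tool_cam" (4x4, takes a point from camera to tool coordinates, whose origin is the TCP and whose axes are the flange's). Camera axes: x right, y down, z forward; pixel columns grow to the right and rows downward; lengths in m; the calibration is good to about 2 mm. A picture is of the moment at which its call begins: read the wrist's pose just before it. camera_params takes no time and is no camera call.
- job.sign_off(): hands the job in, once; it reports no verdict.
Trained networks look in the newest picture that a camera, given by its name, has taken for a name from the list of things; names that differ only in an ending like _2 or _b are one class to them, and where a whole thing is asked for, a point or a joint stands for the part that bears it (a point fixed in the world has none). Each returns a list of dicts, best first, with "p" (0 to 1); they miss things now and then, are a little off and sometimes report something else, mostly with a low value. They report only what shows in the picture. A call takes as long as a camera call. They do not tell look-alikes from the thing itself.
- boxes_of(camera, name): "bbox" ([left, top, width, height] in pixels, round what is visible of it).
- outline_of(camera, name): "mask" (480x640 bool, what is visible of it) and "bbox" ([left, top, width, height] in pixels, round what is visible of it).
The state is a dict: "time": time; "joint_positions": joint angles; "joint_vel": joint speeds; "tau": joint torques, N m; "eef_pos": TCP position; "tool_rot": TCP orientation; "ft_force": force on the tool from outside, world axes, zero at the start; "ft_torque": the same for the moment, N m; "gripper_width": finger opening in m.
Only numpy, scipy, OpenCV 4.12 (cv2) and the standard library are available. Lean on these libraries where they do the work, as an engineer would, in place of code of your own. Each camera call takes 0.05 s, during which the arm holds its last target. There are 200 camera calls.

## Task

A pocket watch lies on the drawn-out shuttle of the guarded crystal press, its domed glass still standing proud. Push the shuttle in by its black tab until the watch is fully home under the ram; then reach down through the yellow-framed window in the guard without touching any part of the guard, press the red lever knob all the way down, hold it there for about a second so that the glass seats, and let it come back up as you withdraw. Pick nothing up, do not touch the watch or its glass, and leave the tools on the bench as they are.

Things in the scene. Friction and masses are not known exactly. Their poses are not given: they have to be found in the camera images.
- push_tab (a point): Middle of the front (robot-side) face of the shuttle's black upright push tab: 40 mm wide, 6 mm thick, 50 mm tall (26 to 76 mm above the slab; this point at 51 mm). x points the way the shuttle is pushed, z up, yaw = the press's. The nest with the watch is 120 mm beyond. The slide under the tab is 76 mm wide, top 27 mm above the slab. Once home, this face is 60 mm in front of the guard.
- shuttle (a joint): Aluminium shuttle of the crystal press that carries the watch: 0 = drawn right out (its start), 0.080 m = fully home under the ram, against its stop. It slides with about 2.5 N of friction and stays where it is left.
- lever_knob (a point): Centre of the flat top of the press lever's round red knob, 34 mm in diameter, 14 mm thick, 150 mm from the lever's pivot. At rest it is 214 mm above the slab, 11 mm below the window's upper face and within 3 mm of the middle of the window. x away from the robot, y along the lever to the knob; tilts with the lever. The knob goes almost straight down by 26 mm.
- lever (a joint): Press lever: 0 rad = up at rest, 0.175 rad = fully down on its stop (knob 26 mm lower). A spring returns it when let go. The push needed on the knob grows from about 3 N to 6 N, plus about 4 N while the glass goes in. It brings the ram down 13 mm on the glass.
- window (a point): Centre of the hand window in the top of the guard, at its upper face, 225 mm above the slab. The opening is 90 mm along x by 90 mm along y, in a flat yellow steel frame 6 mm thick; x points away from the robot along the shuttle's travel, y along the lever towards its knob. Nothing stands above the frame. It lies 75 mm along y from the ram's axis.
- guard: Splinter guard fixed over the press: clear panels in a steel frame with a yellow top, 120 mm (x, centred) by 188 mm (y, -52 to +136 mm), top 225 mm above the slab. Origin on the slab under the ram's axis. Its front has a slot for the shuttle, 90 mm wide, up to 84 mm above the slab.
- watch: Loose silver pocket watch, 50 mm in diameter, 11 mm thick without the glass, lying dial up in the shuttle's nest between four brass pins, crown towards the robot. Origin at the centre of its underside, 30 mm above the slab. Outside the guard at the start.
- glass (a joint): Domed watch glass in the bezel of the watch: 0 m = standing 4 mm proud, 0.004 m = right home. Tight: about 7 N to push it; the full stroke of the lever takes it home.
- holder: Bystander: loose steel movement holder with a cam lock, 80 x 50 x 21 mm, origin at the centre of its underside.
- bar_tool: Bystander: loose bronze spring bar tool, 120 mm long, 9 mm thick, lying along its x, origin under its middle.
- loupe: Bystander: loose black eyeglass, 38 mm in diameter, 32 mm tall, origin at the centre of its underside.
- tweezers: Bystander: loose steel tweezers, 135 mm long, 10 mm thick, lying along their x, origin under the middle.
- stand: Bystander: fixed mahogany stand, 148 x 56 x 48 mm, with six screwdrivers in a row along its x; the tops are 104 mm above the slab. Origin at the centre of its underside.
- driver_red: Bystander: loose screwdriver with its end red, 94 mm long, 8 mm thick, standing point down in the stand; origin at its point.
- driver_orange: Bystander: loose screwdriver with its end orange, 94 mm long, 8 mm thick, standing point down in the stand; origin at its point.
- driver_yellow: Bystander: loose screwdriver with its end yellow, 94 mm long, 8 mm thick, standing point down in the stand; origin at its point.
- driver_green: Bystander: loose screwdriver with its end green, 94 mm long, 8 mm thick, standing point down in the stand; origin at its point.
- driver_blue: Bystander: loose screwdriver with its end blue, 94 mm long, 8 mm thick, standing point down in the stand; origin at its point.
- driver_white: Bystander: loose screwdriver with its end white, 94 mm long, 8 mm thick, standing point down in the stand; origin at its point.
Mind the look-alikes: they are no part of the job. What is shaped like the watch but pink or purple is not meant.

How it is judged (in metres and radians):
On the way, in this order (a step that is already met when the one before it is completed fails the run):
1. the shuttle is pushed fully home, with the lever still up (value of joint shuttle above 0.077 m and value of joint lever below 0.03 rad), for 0.2 s.
2. the lever is held fully down by the fingers for 0.8 s with the watch home under the ram (value of joint shuttle above 0.077 m and value of joint lever above 0.165 rad and contact force between the fingers and lever above 1 N), for 0.8 s.
At the end, for the whole second after the job is handed in: The shuttle is home (within 3 mm of its stop), the glass has gone in at least 3 of its 4 mm, the lever is back up (within 0.02 rad), and the watch lies flat and still in its nest (within 4 mm) (value of joint shuttle above 0.077 m and value of joint glass above 0.003 m and value of joint lever below 0.02 rad and x of watch in the frame of push_tab between 0.116 and 0.124 m and y of watch in the frame of push_tab between -0.004 and 0.004 m and angle between watch's own z axis and vertical below 0.08 rad and linear speed of watch below 0.02 m/s); the robot touches nothing.
It fails at once if the robot touches the guard (contact force between any of the arm, the fingers and guard above 0.3 N).
It fails at once if the robot touches the watch or its glass (contact force between any of the arm, the fingers and watch above 0.3 N).
It fails at once if the lever is pressed before the shuttle is home (value of joint shuttle below 0.074 m and value of joint lever above 0.05 rad).
It fails at once if the watch is lifted or thrown out of its nest (height (world z) of watch above 0.038 m or angle between watch's own z axis and vertical above 0.2 rad).
It fails at once if a tool on the bench is moved by more than 15 mm, or lifted (distance of any of holder, bar_tool, loupe, tweezers, driver_red, driver_orange, driver_yellow, driver_green, driver_blue, driver_white from where it was at the start of the episode above 0.015 m).
It also fails if it takes over 48 s, if anything falls off the work surface, if the arm or the gripper's body presses on something with over 40 N, if the wrist force passes 120 N, or if a joint passes its speed limit or range.

## Working session

There is one attempt and no reset: what is moved stays moved. The work goes in short steps, Python scripts to look and compute and a tool call to move; the robot and the scene stay as the last step left them, time stands still between calls to the robot, and variables do not carry over. Pictures are saved under pics/ and viewed, on a budget of 10 in all, crops included, one or two more only if the job needs it, and the job is handed in when it is done.

Besides the shell and the picture viewer there is one more tool, called after "Emit:" in YAML: its name, and indented under it one key for each argument. move_arm: Moves the arm, as the interface text tells. Shift numbers are shares of 0.3 m and turn numbers shares of 180 degrees, none past 1 either way. Its arguments: {"type":"object","properties":{"increments":{"type":"array"},"squeeze":{"type":"number"}},"required":["increments"]}

```bash
mkdir -p pics
cat > h.py <<'E'
import numpy as np,cv2
from station import sensors, read_camera, camera_params, job, boxes_of, outline_of
def pts(cam,depth,mask=None):
    P=camera_params(cam);K=np.array(P["K"])
    v,u=np.nonzero((depth>0)&(mask if mask is not None else True))
    z=depth[v,u];c=np.stack([(u-K[0,2])*z/K[0,0],(v-K[1,2])*z/K[1,1],z],1)
    if "extrinsics" in P:
        T=np.linalg.inv(np.array(P["extrinsics"]))
    else:
        s=sensors.read_state();A=np.eye(4);A[:3,:3]=s["tool_rot"];A[:3,3]=s["eef_pos"];T=A@np.array(P["T_tool_cam"])
    return c@T[:3,:3].T+T[:3,3],u,v
E
python3 - <<'E'
from h import *
for c in("scene","side"):
    im,d=read_camera(c);cv2.imwrite(f"pics/{c}0.png",im);np.savez(f"{c}0.npz",im=im,d=d)
    for n in("push_tab","lever_knob","lever","window","guard","watch","shuttle"):
        for b in outline_of(c,n)[:3]:
            p,u,v=pts(c,d,b["mask"]); print(c,n,round(b["p"],2),b["bbox"],np.round(np.median(p,0),3) if len(p) else None)
    P=camera_params(c);print(np.round(np.linalg.inv(P["extrinsics"]),3).tolist())
s=sensors.read_state();print(s["tool_rot"],s["time"],s["eef_pos"],s["gripper_width"])
E
```

```text
scene push_tab 0.78 [276.3, 251.1, 14.7, 28.4] [ 0.48  -0.083  0.028]
scene lever_knob 0.47 [286.3, 258.2, 48.7, 38.7] [ 0.67  -0.038  0.208]
scene lever 0.55 [286.3, 259.0, 50.9, 39.3] [ 0.669 -0.039  0.207]
scene window 0.97 [284.3, 238.3, 75.8, 90.7] [ 0.702 -0.067  0.19 ]
scene guard 0.65 [287.3, 238.1, 73.8, 94.1] [ 0.704 -0.067  0.189]
scene guard 0.24 [286.1, 261.3, 53.9, 35.4] [ 0.67  -0.037  0.209]
scene watch 0.76 [253.7, 283.7, 15.6, 12.7] [ 0.51  -0.205  0.017]
scene watch 0.54 [248.8, 246.0, 19.6, 14.9] [ 0.375 -0.126  0.016]
scene watch 0.47 [308.3, 248.1, 9.6, 6.1] [0.497 0.03  0.02 ]
scene shuttle 0.55 [278.3, 246.7, 14.8, 33.8] [ 0.479 -0.084  0.028]
[[0.623, 0.646, -0.44, 1.167], [0.782, -0.52, 0.344, -0.449], [-0.006, -0.559, -0.829, 1.336], [0.0, 0.0, 0.0, 1.0]]
side push_tab 0.69 [316.9, 257.5, 59.5, 24.5] [ 0.504 -0.075  0.027]
side lever_knob 0.67 [286.1, 198.2, 24.4, 16.3] [ 0.662 -0.025  0.209]
side lever 0.45 [286.0, 203.8, 21.8, 12.0] [ 0.663 -0.027  0.208]
side lever 0.21 [252.3, 369.2, 8.7, 28.2] [0.537 0.437 0.08 ]
side window 0.8 [262.2, 180.9, 71.0, 104.8] [0.645 0.026 0.158]
side guard 0.84 [260.5, 181.8, 75.2, 105.2] [0.646 0.025 0.159]
side watch 0.71 [322.3, 250.7, 18.5, 15.7] [ 0.578 -0.078  0.048]
side watch 0.66 [362.5, 251.1, 16.8, 4.6] [ 0.501 -0.193  0.018]
side watch 0.64 [332.6, 291.3, 17.7, 17.1] [0.502 0.045 0.017]
side shuttle 0.61 [319.4, 257.9, 55.0, 23.1] [ 0.508 -0.074  0.028]
[[-0.93, -0.213, 0.299, 0.159], [-0.367, 0.484, -0.795, 1.058], [0.025, -0.849, -0.528, 0.859], [0.0, 0.0, 0.0, 1.0]]
[[-9.42146280e-01  3.35202008e-01  3.32298215e-05]
 [ 3.35202010e-01  9.42146273e-01  1.13913641e-04]
 [ 6.87672891e-06  1.18462016e-04 -9.99999993e-01]] 0.8 [0.17595222 0.4946572  0.20384793] 0.09227143543782534
```

Run:
```python
import cv2,numpy as np
a=cv2.imread("pics/scene0.png")[200:350,220:420];b=cv2.imread("pics/side0.png")[160:310,230:430]
cv2.imwrite("pics/c0.png",np.vstack([cv2.resize(x,(400*2-0,300*1*2),interpolation=3)[:,:] for x in(a,)]))
cv2.imwrite("pics/c1.png",cv2.resize(b,(800,600),interpolation=3))
```

```text
(no output)
```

View pics/c0.png

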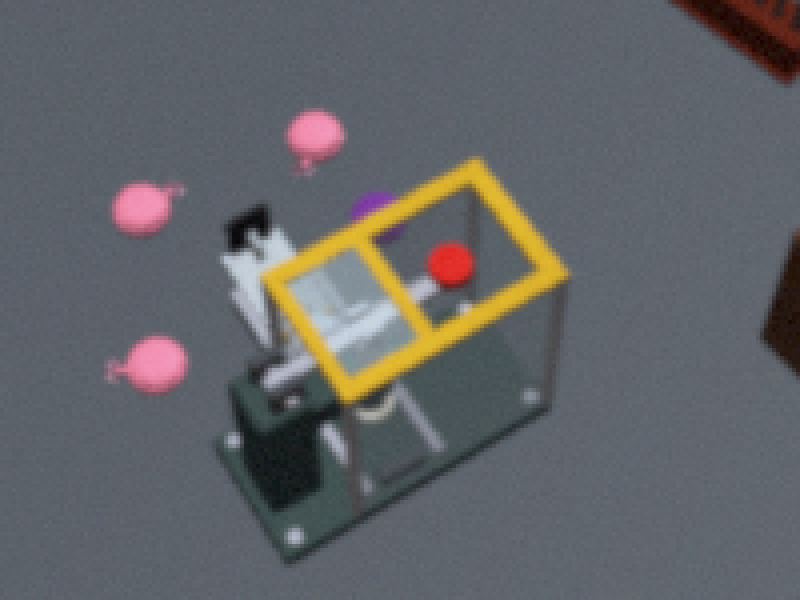

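View pics/c1.png

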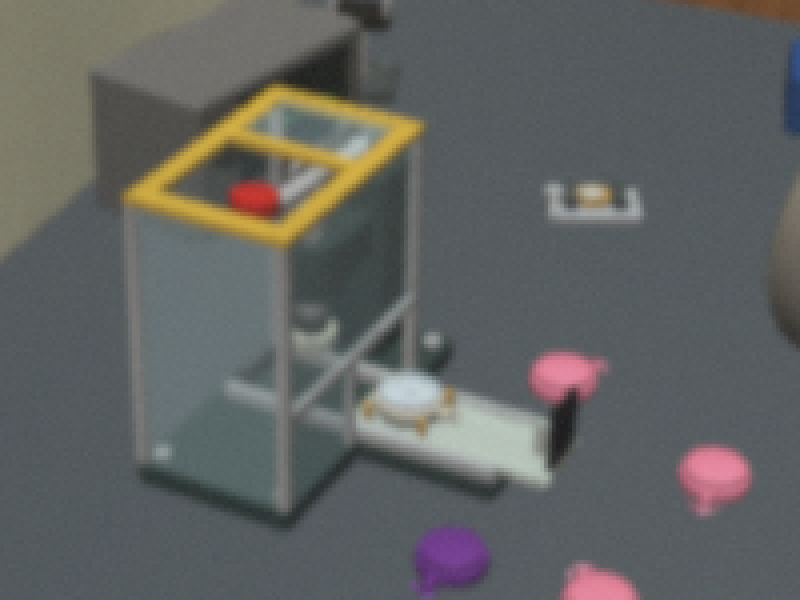

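Scene crop: yellow frame at about (265-570, 160-400), red knob at (452,264) inside it, black tab at (250,228). Pink and purple look-alikes lie loose on the bench. The silver watch, on the shuttle between brass pins (side crop 408,395), is the one meant. Next I'll fit the frame, knob and tab.

```bash
cat > fit.py <<'E'
from h import *
def ana(c,im,d,tag=""):
    p,u,v=pts(c,d);hsv=cv2.cvtColor(im,cv2.COLOR_BGR2HSV)[v,u].astype(int)
    roi=(abs(p[:,0]-.66)<.2)&(abs(p[:,1]+.06)<.2)
    y=roi&(abs(hsv[:,0]-24)<7)&(hsv[:,1]>130)&(abs(p[:,2]-.222)<.012)
    if y.sum()>30:
        print(c,"frame",y.sum(),np.median(p[y,2]),cv2.minAreaRect(p[y,:2].astype(np.float32)),np.round(np.median(p[y],0),4))
    r=roi&((hsv[:,0]<6)|(hsv[:,0]>174))&(hsv[:,1]>150)&(p[:,2]>.17)
    if r.sum()>5: print(c,"knob",r.sum(),np.round(np.median(p[r],0),4),np.round(p[r].min(0),3),np.round(p[r].max(0),3))
    k=roi&(hsv[:,2]<60)&(p[:,2]>.035)&(p[:,2]<.085)&(p[:,0]<.56)
    if k.sum()>3: print(c,"tab",k.sum(),np.round(np.median(p[k],0),4),np.round(p[k].min(0),3),np.round(p[k].max(0),3))
E
python3 - <<'E'
from fit import *
for c in("scene","side"):
    z=np.load(f"{c}0.npz");ana(c,z["im"],z["d"])
E
```

```text
scene frame 1025 0.2244988427264829 ((0.6691260933876038, -0.056068114936351776), (0.18932722508907318, 0.12484867870807648), 83.72661590576172) [ 0.6784 -0.0672  0.2245]
scene knob 94 [ 0.6734 -0.0266  0.2135] [ 0.656 -0.042  0.208] [ 0.691 -0.01   0.22 ]
scene tab 59 [ 0.4712 -0.0809  0.0649] [ 0.465 -0.098  0.04 ] [ 0.475 -0.061  0.078]
side frame 796 0.2251748501410329 ((0.666370689868927, -0.0542566254734993), (0.19533759355545044, 0.12342696636915207), 84.11243438720703) [ 0.6675 -0.0477  0.2252]
side knob 70 [ 0.6669 -0.0172  0.2145] [ 0.653 -0.04   0.206] [ 0.682 -0.006  0.219]
side tab 67 [ 0.464  -0.0705  0.0576] [ 0.462 -0.093  0.036] [ 0.468 -0.051  0.079]
```

Both cameras agree: press yaw is about -6.1°, ram axis (0.6635,-0.097), window centre (0.6715,-0.022), and tab face (0.465,-0.0755). I'll turn to match the press, shut the fingers and move over.

Emit:
move_arm:
  increments:
    - [[-0.733, -0.75, 0], [0, 0, -0.075], 0]
    - [[-0.733, -0.75, 0], [0, 0, -0.075], 0]
    - [[-0.733, -0.75, 0], [0, 0, -0.075], 0]
    - [[-0.733, -0.75, 0], [0, 0, -0.075], 0]
    - [[-0.733, -0.75, 0], [0, 0, -0.075], 0]
    - [[-0.733, -0.75, 0], [0, 0, -0.075], 0]
    - [[-0.733, -0.75, 0], [0, 0, -0.075], 0]

```text
time: 1.68
eef_pos: [0.3079, 0.2089, 0.204]
tool_rot: [[-0.994, 0.108, 0.0], [0.108, 0.994, 0.001], [-0.0, 0.001, -1.0]]
ft_force: [-0.7, 0.4, -0.5]
gripper_width: 0.0267
```

Run:
```python
from h import *
print(np.round(camera_params("wrist")["T_tool_cam"],3));s=sensors.read_state();R=np.array(s["tool_rot"]);p=np.array(s["eef_pos"]);print(s["time"],p,R.round(4),s["gripper_width"])
print(R.T@(np.array([.425,-.071,.2])-p)/.3)
```

```text
[[-0.001 -0.963 -0.27   0.072]
 [ 1.    -0.001  0.001 -0.   ]
 [-0.001 -0.27   0.963 -0.181]
 [ 0.     0.     0.     1.   ]]
1.675 [0.30792388 0.20890825 0.20399351] [[-9.942e-01  1.078e-01  3.000e-04]
 [ 1.078e-01  9.942e-01  6.000e-04]
 [-2.000e-04  7.000e-04 -1.000e+00]] 0.026660230650864744
[-0.4885902  -0.88551146  0.0128269 ]
```

Emit:
move_arm:
  increments:
    - [[-0.49, -0.885, 0], [0, 0, 0], 0]
    - [[-0.49, -0.885, 0], [0, 0, 0], 0]
    - [[-0.49, -0.885, 0], [0, 0, 0], 0]
    - [[-0.49, -0.885, 0], [0, 0, 0], 0]
    - [[-0.49, -0.885, 0], [0, 0, 0], 0]
    - [[-0.49, -0.885, 0], [0, 0, 0], 0]
    - [[-0.49, -0.885, 0], [0, 0, 0], 0]

```text
time: 2.55
eef_pos: [0.4256, -0.0689, 0.2034]
tool_rot: [[-0.995, 0.104, -0.001], [0.104, 0.995, 0.001], [0.001, 0.001, -1.0]]
ft_force: [0.2, -0.4, -0.6]
gripper_width: 0.0008
```

Run:
```python
from fit import *
s=sensors.read_state();R=np.array(s["tool_rot"]);p=np.array(s["eef_pos"]);print(s["time"],p,s["gripper_width"],s["ft_force"])
im,d=read_camera("wrist");cv2.imwrite("pics/w1.png",im);ana("wrist",im,d)
```

```text
2.55 [ 0.42563955 -0.06886789  0.20342831] 0.0007636385878884576 [ 0.15701878 -0.38202759 -0.57582231]
wrist tab 585 [ 0.4653 -0.077   0.0584] [ 0.463 -0.095  0.035] [ 0.468 -0.059  0.077]
```

View pics/w1.png

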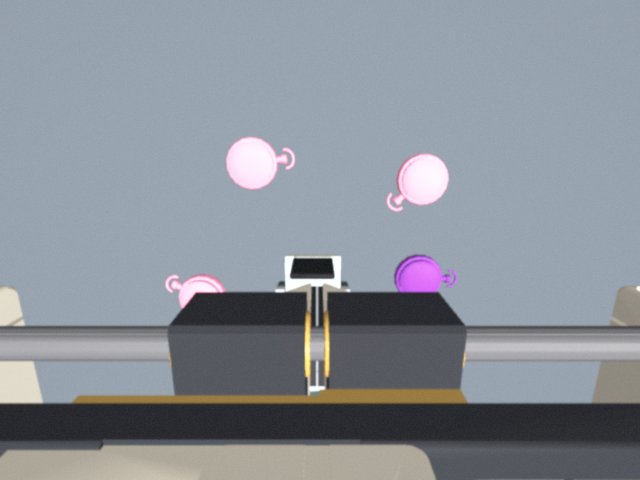

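Tab is at pixel (312,268), straight ahead of the fingers, at (0.465,-0.077). Now I'll descend in front of it.

Emit:
move_arm:
  increments:
    - [[0, -0.013, 0.2], [0, 0, 0], 0]
    - [[0, -0.013, 0.4], [0, 0, 0], 0]
    - [[0, -0.013, 0.515], [0, 0, 0], 0]
    - [[0, -0.013, 0.515], [0, 0, 0], 0]
    - [[-0.05, -0.013, 0.515], [0, 0, 0], 0]
    - [[-0.08, -0.013, 0.515], [0, 0, 0], 0]

```text
time: 3.35
eef_pos: [0.451, -0.0766, 0.0512]
tool_rot: [[-0.995, 0.104, 0.003], [0.104, 0.995, -0.001], [-0.003, -0.001, -1.0]]
ft_force: [0.7, 0.5, -0.4]
gripper_width: 0.0006
```

Emit:
move_arm:
  increments:
    - [[-0.03, 0, 0], [0, 0, 0], 0]
    - [[-0.06, 0, 0], [0, 0, 0], 0]
    - [[-0.09, 0, 0], [0, 0, 0], 0]
    - [[-0.12, 0, 0], [0, 0, 0], 0]
    - [[-0.15, 0, 0], [0, 0, 0], 0]
    - [[-0.18, 0, 0], [0, 0, 0], 0]
    - [[-0.2, 0, 0], [0, 0, 0], 0]
    - [[-0.22, 0, 0], [0, 0, 0], 0]

```text
time: 4.35
eef_pos: [0.5151, -0.084, 0.0492]
tool_rot: [[-0.994, 0.106, -0.0], [0.106, 0.994, 0.0], [0.0, 0.0, -1.0]]
ft_force: [-3.4, 1.4, 0.6]
gripper_width: 0.0003
```

Emit:
move_arm:
  increments:
    - [[-0.02, 0, 0], [0, 0, 0], 0]
    - [[-0.04, 0, 0], [0, 0, 0], 0]
    - [[-0.05, 0, 0], [0, 0, 0], 0]
    - [[-0.055, 0, 0], [0, 0, 0], 0]
    - [[-0.055, 0, 0], [0, 0, 0], 0]

```text
time: 4.97
eef_pos: [0.5315, -0.0858, 0.0493]
tool_rot: [[-0.994, 0.106, 0.001], [0.106, 0.994, -0.0], [-0.001, 0.0, -1.0]]
ft_force: [-1.4, 0.6, -0.3]
gripper_width: 0.0007
```

Emit:
move_arm:
  increments:
    - [[-0.005, 0, 0], [0, 0, 0], 0]
    - [[-0.01, 0, 0], [0, 0, 0], 0]
    - [[-0.01, 0, 0], [0, 0, 0], 0]

```text
time: 5.35
eef_pos: [0.5328, -0.0859, 0.0492]
tool_rot: [[-0.994, 0.106, -0.003], [0.106, 0.994, 0.001], [0.003, 0.0, -1.0]]
ft_force: [-7.5, -0.0, 2.9]
gripper_width: 0.0004
```

Emit:
move_arm:
  increments:
    - [[-0.007, 0, 0], [0, 0, 0], 0]
    - [[-0.007, 0, 0], [0, 0, 0], 0]
    - [[-0.007, 0, 0], [0, 0, 0], 0]

```text
time: 5.72
eef_pos: [0.5329, -0.0859, 0.049]
tool_rot: [[-0.994, 0.106, -0.007], [0.106, 0.994, 0.001], [0.007, 0.0, -1.0]]
ft_force: [-12.0, 0.4, 7.9]
gripper_width: 0.0003
```

Run:
```python
from fit import *
im,d=read_camera("side");cv2.imwrite("pics/s2.png",cv2.resize(im[150:330,210:450],(800,600),interpolation=3));ana("side",im,d)
```

```text
side frame 800 0.22527031364241235 ((0.6666630506515503, -0.05525543540716171), (0.19664961099624634, 0.12521910667419434), 82.97534942626953) [ 0.668  -0.0475  0.2253]
side knob 70 [ 0.6672 -0.0182  0.2142] [ 0.653 -0.041  0.207] [ 0.683 -0.006  0.217]
side tab 66 [ 0.5437 -0.0764  0.054 ] [ 0.541 -0.103  0.036] [ 0.548 -0.063  0.077]
```

View pics/s2.png

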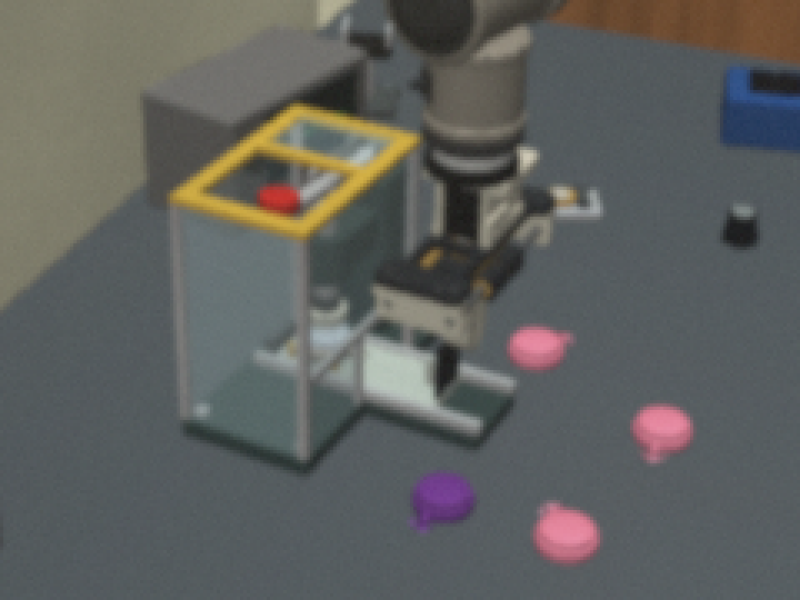

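The shuttle is home: the tab has moved 80 mm, pushing harder no longer moves it, and the watch sits under the ram (crop 325,335). Backing off and lifting.

Emit:
move_arm:
  increments:
    - [[0.1, 0, 0], [0, 0, 0], 0]
    - [[0.25, 0, 0], [0, 0, 0], 0]
    - [[0.25, 0, 0], [0, 0, 0], 0]
    - [[0.25, 0, -0.2], [0, 0, 0], 0]
    - [[0.25, 0, -0.4], [0, 0, 0], 0]
    - [[0.25, 0, -0.6], [0, 0, 0], 0]
    - [[0.25, 0, -0.8], [0, 0, 0], 0]
    - [[0.25, 0, -0.84], [0, 0, 0], 0]

```text
time: 6.78
eef_pos: [0.4646, -0.0793, 0.3063]
tool_rot: [[-0.994, 0.106, 0.01], [0.106, 0.994, -0.004], [-0.011, -0.002, -1.0]]
ft_force: [0.2, -0.2, -0.3]
gripper_width: 0.0005
```

Run:
```python
from fit import *
s=sensors.read_state();R=np.array(s["tool_rot"]);p=np.array(s["eef_pos"]);print(s["time"],p,R.round(4),s["ft_force"])
for c in("wrist","scene"):
    im,d=read_camera(c);ana(c,im,d)
print(R.T@(np.array([.6705,-.0225,.30])-p)/.3)
```

```text
6.775 [ 0.4645616  -0.0793045   0.30627229] [[-0.9943  0.106   0.0105]
 [ 0.106   0.9944 -0.0035]
 [-0.0108 -0.0024 -0.9999]] [ 0.17593443 -0.23754074 -0.30037674]
wrist frame 40 0.2201650702322361 ((0.617546021938324, 0.03660701587796211), (0.010464219376444817, 0.0016695522936061025), 84.04430389404297) [0.6175 0.0368 0.2202]
wrist tab 325 [ 0.5438 -0.0852  0.0564] [ 0.542 -0.103  0.035] [ 0.546 -0.067  0.076]
scene frame 1029 0.22456837209565306 ((0.6695019602775574, -0.05650808662176132), (0.19035972654819489, 0.12588733434677124), 84.65702056884766) [ 0.6765 -0.0681  0.2246]
scene knob 94 [ 0.6733 -0.0264  0.2138] [ 0.658 -0.042  0.206] [ 0.689 -0.01   0.219]
[-0.66226212  0.26110604  0.02741579]
```

Emit:
move_arm:
  increments:
    - [[-0.2, 0.08, 0], [0, 0, 0], 0]
    - [[-0.4, 0.16, 0], [0, 0, 0], 0]
    - [[-0.55, 0.22, 0], [0, 0, 0], 0]
    - [[-0.66, 0.26, 0], [0, 0, 0], 0]
    - [[-0.66, 0.26, 0], [0, 0, 0], 0]
    - [[-0.66, 0.26, 0], [0, 0, 0], 0]

```text
time: 7.62
eef_pos: [0.6662, -0.022, 0.2995]
tool_rot: [[-0.994, 0.106, -0.003], [0.106, 0.994, 0.0], [0.003, -0.0, -1.0]]
ft_force: [0.4, -0.3, 0.1]
gripper_width: 0.0002
```

Run:
```python
from fit import *
s=sensors.read_state();R=np.array(s["tool_rot"]);p=np.array(s["eef_pos"]);print(s["time"],p,R.round(4),s["ft_force"])
for c in("wrist","scene"):
    im,d=read_camera(c);ana(c,im,d);cv2.imwrite(f"pics/{c}3.png",im if c=="wrist" else cv2.resize(im[190:340,230:430],(800,600),interpolation=3))
print(R.T@(np.array([.6705,-.0225,.30])-p)/.3)
```

```text
7.625 [ 0.66623822 -0.02197359  0.29949095] [[-9.944e-01  1.061e-01 -3.000e-03]
 [ 1.061e-01  9.944e-01  3.000e-04]
 [ 3.000e-03 -0.000e+00 -1.000e+00]] [ 0.36175033 -0.27761669  0.05469981]
wrist frame 12968 0.22605544325196672 ((0.6665507555007935, -0.05709122121334076), (0.18920794129371643, 0.1164168268442154), 83.8358383178711) [ 0.6281 -0.0691  0.2261]
wrist knob 1533 [ 0.6699 -0.0252  0.215 ] [ 0.655 -0.042  0.205] [ 0.687 -0.009  0.218]
wrist tab 254 [ 0.5494 -0.0816  0.0763] [ 0.545 -0.103  0.042] [ 0.553 -0.066  0.079]
scene frame 990 0.22439827479731 ((0.6693915724754333, -0.05555771291255951), (0.19087079167366028, 0.12253469228744507), 83.56940460205078) [ 0.6822 -0.0709  0.2244]
scene knob 95 [ 0.674  -0.0263  0.2131] [ 0.657 -0.041  0.203] [ 0.689 -0.01   0.219]
[-0.01430677 -0.0002379  -0.00173985]
```

View pics/wrist3.png

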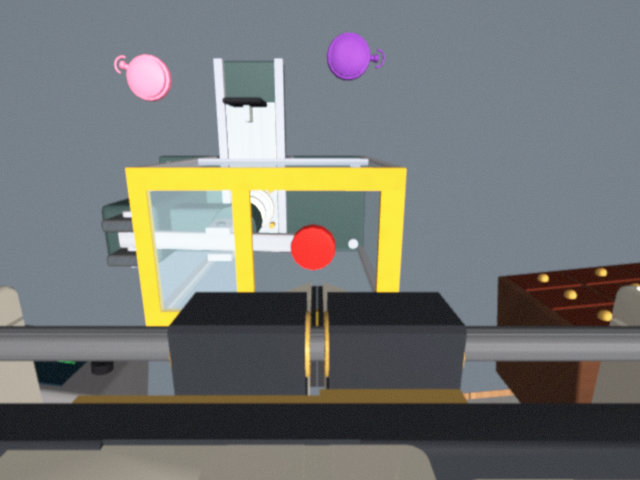

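View pics/scene3.png

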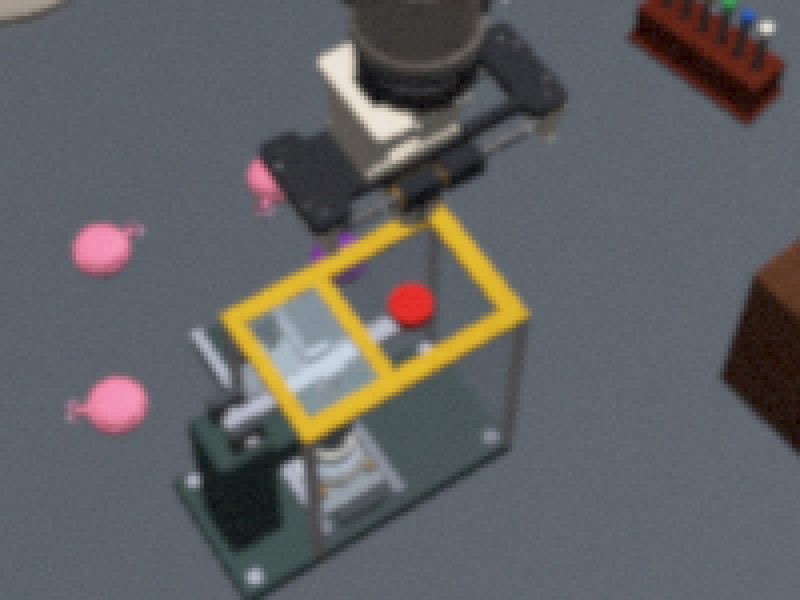

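The red knob (wrist view 313,247) sits mid-window. Its position of (0.670,-0.025) agrees with the frame fit. Correcting 4 mm and descending to just above the window.

Emit:
move_arm:
  increments:
    - [[-0.013, -0.006, 0.1], [0, 0, 0], 0]
    - [[-0.013, -0.006, 0.2], [0, 0, 0], 0]
    - [[-0.013, -0.006, 0.2], [0, 0, 0], 0]
    - [[-0.013, -0.006, 0.2], [0, 0, 0], 0]

```text
time: 8.22
eef_pos: [0.6708, -0.0243, 0.2433]
tool_rot: [[-0.994, 0.106, 0.003], [0.106, 0.994, -0.0], [-0.003, -0.0, -1.0]]
ft_force: [-0.1, -0.5, 0.3]
gripper_width: 0.0003
```

Run:
```python
from fit import *
s=sensors.read_state();print(s["time"],s["eef_pos"],s["ft_force"])
for c in("scene","side"):
    im,d=read_camera(c);ana(c,im,d);y0,x0=(190,230) if c=="scene" else (150,210)
    globals()[c]=cv2.resize(im[y0:y0+150,x0:x0+150],(400,400),interpolation=3)
cv2.imwrite("pics/b4.png",np.hstack([scene,side]))
```

```text
8.225 [ 0.6707614  -0.0242926   0.24333106] [-0.05962082 -0.49984547  0.29168354]
scene frame 784 0.2245256767880104 ((0.6691051721572876, -0.05674360692501068), (0.18839381635189056, 0.12237408757209778), 84.04630279541016) [ 0.704  -0.0793  0.2245]
scene knob 95 [ 0.6739 -0.0266  0.2135] [ 0.656 -0.04   0.206] [ 0.691 -0.01   0.219]
side frame 745 0.22523736790205495 ((0.6663251519203186, -0.054443858563899994), (0.19464221596717834, 0.12368662655353546), 83.8755874633789) [ 0.6612 -0.039   0.2252]
side knob 70 [ 0.6672 -0.0165  0.214 ] [ 0.654 -0.039  0.206] [ 0.685 -0.005  0.219]
side tab 82 [ 0.5435 -0.0794  0.0579] [ 0.539 -0.101  0.035] [ 0.547 -0.063  0.078]
```

View pics/b4.png

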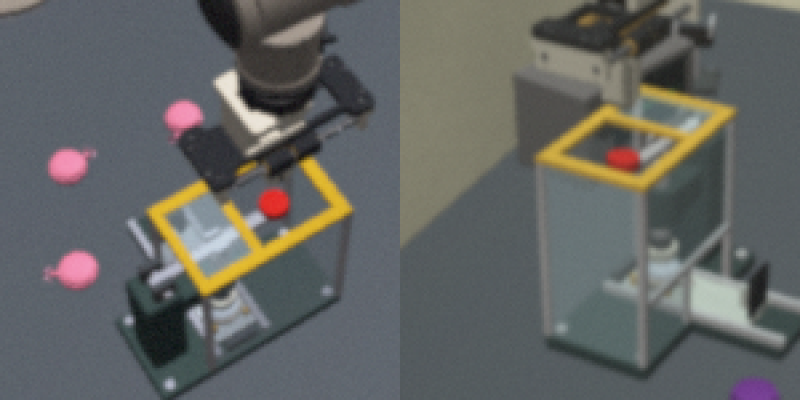

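The fingers are just above the middle of the window and line up with the knob in both views. Going down to contact.

Emit:
move_arm:
  increments:
    - [[0, 0, 0.04], [0, 0, 0], 0]
    - [[0, 0, 0.08], [0, 0, 0], 0]
    - [[0, 0, 0.11], [0, 0, 0], 0]
    - [[0, 0, 0.13], [0, 0, 0], 0]
    - [[0, 0, 0.13], [0, 0, 0], 0]

```text
time: 8.95
eef_pos: [0.6704, -0.024, 0.2016]
tool_rot: [[-0.994, 0.106, -0.001], [0.106, 0.994, 0.0], [0.001, 0.0, -1.0]]
ft_force: [0.6, 0.0, 0.3]
gripper_width: 0.0005
```

Expected about 4 N at this depth but read 0.3 N, so I'll check before going deeper.

Run:
```python
from fit import *
s=sensors.read_state();print(s["time"],s["eef_pos"],s["ft_force"],s["ft_torque"],s["gripper_width"])
for c in("scene","side"):
    im,d=read_camera(c);ana(c,im,d);y0,x0=(220,265) if c=="scene" else (160,240)
    globals()[c]=cv2.resize(im[y0:y0+100,x0:x0+100],(400,400),interpolation=3)
cv2.imwrite("pics/b5.png",np.hstack([scene,side]))
```

```text
8.95 [ 0.67035135 -0.02397055  0.20161401] [0.58341354 0.04824449 0.34014106] [-0.00894041 -0.02609258  0.00405569] 0.0004952637323739863
scene frame 704 0.22471113424843658 ((0.6690037250518799, -0.05641726404428482), (0.18947261571884155, 0.1230565756559372), 83.54838562011719) [ 0.7099 -0.0862  0.2247]
scene knob 57 [ 0.6806 -0.032   0.2135] [ 0.661 -0.041  0.207] [ 0.689 -0.014  0.233]
side frame 623 0.2252535310083773 ((0.6667748689651489, -0.052892111241817474), (0.1944432556629181, 0.12317799776792526), 83.97549438476562) [ 0.6445 -0.0155  0.2253]
side knob 70 [ 0.6668 -0.0164  0.2146] [ 0.653 -0.034  0.205] [ 0.684 -0.007  0.219]
side tab 79 [ 0.5433 -0.0787  0.058 ] [ 0.54  -0.104  0.036] [ 0.548 -0.063  0.079]
```

View pics/b5.png

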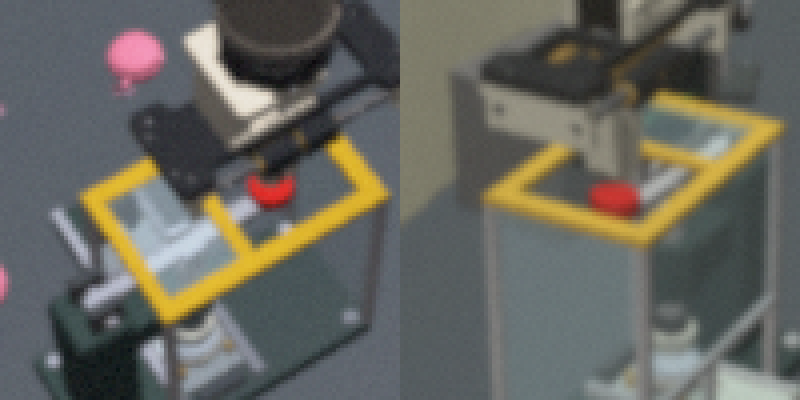

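Run:
```python
from fit import *
for c in("scene","side"):
    im,d=read_camera(c);p,u,v=pts(c,d);hsv=cv2.cvtColor(im,cv2.COLOR_BGR2HSV)[v,u].astype(int)
    m=(abs(p[:,0]-.672)<.04)&(abs(p[:,1]+.024)<.04)&(p[:,2]>.18)&(p[:,2]<.262)&(hsv[:,1]<90)
    for a in np.arange(.18,.262,.006):
        k=m&(p[:,2]>=a)&(p[:,2]<a+.006)
        if k.sum()>2:print(c,round(a,3),k.sum(),p[k,:2].min(0).round(3),p[k,:2].max(0).round(3),np.median(hsv[k],0))
```

```text
scene 0.186 4 [ 0.665 -0.055] [ 0.677 -0.038] [117.5  18.  103. ]
scene 0.192 24 [ 0.664 -0.059] [ 0.68  -0.037] [118.   19.5 185.5]
scene 0.198 16 [ 0.665 -0.06 ] [ 0.688 -0.02 ] [117.  22. 156.]
scene 0.234 5 [ 0.681 -0.034] [ 0.683 -0.014] [ 8. 47. 78.]
scene 0.24 4 [ 0.674 -0.04 ] [ 0.686 -0.013] [13.  41.  85.5]
scene 0.246 3 [ 0.663 -0.042] [ 0.685 -0.009] [90. 18. 90.]
side 0.192 9 [ 0.658 -0.063] [ 0.661 -0.045] [ 17.  19. 113.]
side 0.198 8 [ 0.66  -0.064] [ 0.666 -0.045] [  6.5  18.5 165.5]
side 0.228 10 [ 0.659 -0.024] [ 0.679 -0.013] [ 16.   37.5 101.5]
side 0.234 21 [ 0.658 -0.037] [ 0.683 -0.005] [ 24.  31. 104.]
side 0.24 23 [ 0.657 -0.036] [ 0.683 -0.003] [ 23.  33. 122.]
side 0.246 35 [ 0.657 -0.04 ] [ 0.682 -0.001] [ 25.  32. 128.]
side 0.252 21 [ 0.657 -0.039] [ 0.673 -0.   ] [ 24.  32. 112.]
side 0.258 21 [ 0.656 -0.043] [ 0.674 -0.002] [ 24.  32. 112.]
```

The fingertips measure about z 0.228, not the 0.2016 the TCP reads, so they are still above the knob. Before going deeper I'll measure the real underside of the gripper relative to the frame.

Run:
```python
from fit import *
X=np.array([.9944,-.106]);Y=np.array([.106,.9944]);s=sensors.read_state();t=np.array(s["eef_pos"])
print(t, s["joint_positions"])
for c in("scene","side"):
    im,d=read_camera(c);p,u,v=pts(c,d);hsv=cv2.cvtColor(im,cv2.COLOR_BGR2HSV)[v,u].astype(int)
    q=p[:,:2]-t[:2];a=q@X;b=q@Y
    yel=(abs(hsv[:,0]-24)<7)&(hsv[:,1]>110)
    for lo in range(-120,121,15):
        k=(abs(a)<.09)&(b*1000>=lo)&(b*1000<lo+15)&(p[:,2]>.2285)&~yel
        if k.sum()>4:
            z=np.sort(p[k,2]);print(c,lo,k.sum(),"lowest",z[:5].round(3),"a",(a[k][np.argsort(p[k,2])[:5]]*1000).round())
```

```text
[ 0.67083232 -0.02403744  0.20282431] [-8.59115047e+00  3.56434405e+01  6.10553686e+01  7.27069134e-03
  8.32458910e+01 -9.25047292e+01]
scene -105 70 lowest [0.229 0.229 0.232 0.314 0.317] a [ 16.  10.  44.  29. -20.]
scene -90 166 lowest [0.229 0.291 0.292 0.294 0.299] a [28. 14. 29. 37. 38.]
scene -75 439 lowest [0.304 0.307 0.308 0.309 0.309] a [30. 33. 31. 27. 31.]
scene -60 690 lowest [0.23  0.23  0.304 0.305 0.306] a [13. 21. 30. 32. 27.]
scene -45 626 lowest [0.298 0.3   0.302 0.302 0.303] a [17. 37. 34. 17. 32.]
scene -30 559 lowest [0.237 0.24  0.242 0.245 0.245] a [11. 10.  2.  7. -8.]
scene -15 518 lowest [0.23  0.231 0.233 0.235 0.238] a [13. 13. 12. 13. 13.]
scene 0 469 lowest [0.229 0.23  0.231 0.235 0.235] a [11. 14. 13. 11. 12.]
scene 15 369 lowest [0.251 0.254 0.298 0.306 0.306] a [14. 12. 36. 37. 36.]
scene 30 334 lowest [0.298 0.305 0.306 0.306 0.306] a [27. 32. 32. 26. 29.]
scene 45 368 lowest [0.302 0.304 0.304 0.304 0.305] a [31. 31. 30. 25. 31.]
scene 60 132 lowest [0.301 0.301 0.303 0.304 0.305] a [-23.  30.  28.  32.  32.]
scene 75 149 lowest [0.294 0.295 0.
[... 546 characters left out ...]
0.249 0.252 0.253 0.258 0.262] a [-10.  -9. -12. -11. -10.]
side -15 380 lowest [0.231 0.231 0.232 0.233 0.234] a [-12. -11. -10. -10.  -9.]
side 0 706 lowest [0.229 0.23  0.23  0.23  0.23 ] a [  8. -14. -12.  -5.  -3.]
side 15 960 lowest [0.229 0.238 0.24  0.24  0.24 ] a [-48.   1. -12.  -5.  -7.]
side 30 880 lowest [0.295 0.297 0.297 0.297 0.298] a [ -9. -29. -31.  -9. -12.]
side 45 479 lowest [0.304 0.305 0.306 0.306 0.306] a [-32. -31. -30. -31. -32.]
side 60 1079 lowest [0.307 0.307 0.308 0.309 0.309] a [-33. -33. -31. -33. -30.]
side 75 308 lowest [0.29  0.291 0.292 0.292 0.292] a [ 33.  21. -35. -12.  29.]
side 90 210 lowest [0.301 0.302 0.306 0.309 0.315] a [-28. -31.  27. -38. -21.]
```

Run:
```python
from fit import *
s=sensors.read_state();print(s["time"],s["eef_pos"],s["joint_positions"],s["tau"],s["joint_vel"],s["ft_force"])
im,d=read_camera("wrist");ana("wrist",im,d)
```

```text
9.25 [ 0.67073539 -0.02401886  0.20273578] [-8.58992075e+00  3.56428077e+01  6.10701453e+01  5.50755058e-03
  8.32435248e+01 -9.25060588e+01] [-3.52996998e-03 -5.83240485e+01 -2.59462917e+01 -3.96945211e-02
  7.67712621e-02 -5.40491794e-05] [ 0.02581369  0.03915158  0.09044521  0.0340337  -0.05664654 -0.03949305] [ 0.54037939 -0.13705563 -0.50678254]
wrist frame 27157 0.2249617477772914 ((0.6649578213691711, -0.0566311776638031), (0.1891314834356308, 0.11366289108991623), 83.93669128417969) [ 0.6225 -0.0677  0.225 ]
wrist knob 1644 [ 0.6617 -0.0239  0.2136] [ 0.634 -0.042  0.203] [ 0.673 -0.009  0.298]
wrist tab 610 [ 0.5496 -0.0817  0.0747] [ 0.544 -0.103  0.036] [ 0.553 -0.066  0.078]
```

The reported pose agrees with the wrist camera, but the gripper sits about 24 mm higher along its axis than the TCP. The lateral position is right, and the body is 64 mm above the tips, as specified. So contact should come at a reported z of about 0.190 and the stop at about 0.164. The body then stays about 27 mm above the frame. Continuing by force.

Emit:
move_arm:
  increments:
    - [[0, 0, 0.02], [0, 0, 0], 0]
    - [[0, 0, 0.04], [0, 0, 0], 0]
    - [[0, 0, 0.055], [0, 0, 0], 0]
    - [[0, 0, 0.06], [0, 0, 0], 0]
    - [[0, 0, 0.06], [0, 0, 0], 0]

```text
time: 9.93
eef_pos: [0.6707, -0.0237, 0.1845]
tool_rot: [[-0.994, 0.106, 0.0], [0.106, 0.994, 0.0], [-0.0, 0.0, -1.0]]
ft_force: [0.6, 3.0, 3.0]
gripper_width: 0.0005
```

Contact with the knob, at the depth predicted. Pressing on.

Emit:
move_arm:
  increments:
    - [[0, 0, 0.015], [0, 0, 0], 0]
    - [[0, 0, 0.03], [0, 0, 0], 0]
    - [[0, 0, 0.045], [0, 0, 0], 0]
    - [[0, 0, 0.055], [0, 0, 0], 0]
    - [[0, 0, 0.065], [0, 0, 0], 0]
    - [[0, 0, 0.065], [0, 0, 0], 0]

```text
time: 10.68
eef_pos: [0.6711, -0.023, 0.1659]
tool_rot: [[-0.994, 0.105, 0.002], [0.106, 0.994, 0.001], [-0.002, 0.002, -1.0]]
ft_force: [0.3, 5.4, 7.4]
gripper_width: 0.0005
```

Emit:
move_arm:
  increments:
    - [[0, 0, 0.01], [0, 0, 0], 0]
    - [[0, 0, 0.02], [0, 0, 0], 0]
    - [[0, 0, 0.02], [0, 0, 0], 0]

```text
time: 11.05
eef_pos: [0.6714, -0.023, 0.1644]
tool_rot: [[-0.994, 0.105, 0.006], [0.105, 0.994, 0.001], [-0.006, 0.001, -1.0]]
ft_force: [-7.9, 6.1, 28.1]
gripper_width: 0.0002
```

Hard stop: 28 N at z 0.164, as predicted. Holding about 1.1 s and checking where the lever is.

Emit:
move_arm:
  increments:
    - [[0, 0, 0], [0, 0, 0], 0]
    - [[0, 0, 0], [0, 0, 0], 0]
    - [[0, 0, 0], [0, 0, 0], 0]
    - [[0, 0, 0], [0, 0, 0], 0]
    - [[0, 0, 0], [0, 0, 0], 0]
    - [[0, 0, 0], [0, 0, 0], 0]
    - [[0, 0, 0], [0, 0, 0], 0]
    - [[0, 0, 0], [0, 0, 0], 0]

```text
time: 12.05
eef_pos: [0.6714, -0.023, 0.1644]
tool_rot: [[-0.994, 0.105, 0.006], [0.105, 0.994, 0.001], [-0.006, 0.001, -1.0]]
ft_force: [-8.2, 6.2, 27.8]
gripper_width: 0.0003
```

Run:
```python
from fit import *
s=sensors.read_state();print(s["time"],s["eef_pos"],s["ft_force"])
for c in("scene","side"):
    im,d=read_camera(c);ana(c,im,d)
```

```text
12.05 [ 0.67140024 -0.02297164  0.164448  ] [-8.24872323  6.16485834 27.83565971]
scene frame 649 0.2245145830109092 ((0.6685711145401001, -0.055707044899463654), (0.1903877556324005, 0.12222824990749359), 83.80426788330078) [ 0.7124 -0.0889  0.2245]
scene knob 28 [ 0.6837 -0.0306  0.1872] [ 0.669 -0.042  0.18 ] [ 0.689 -0.014  0.206]
side frame 482 0.22519570766513458 ((0.6627588868141174, -0.056013211607933044), (0.19965438544750214, 0.11968627572059631), 81.52264404296875) [ 0.6292 -0.0075  0.2252]
side tab 78 [ 0.5434 -0.0804  0.0591] [ 0.54  -0.102  0.036] [ 0.548 -0.063  0.078]
```

The knob is at 0.187, 26 mm down. The lever was held fully down for over 1 s and the tab has not moved. Withdrawing straight up.

Emit:
move_arm:
  increments:
    - [[0, 0, -0.04], [0, 0, 0], 0]
    - [[0, 0, -0.08], [0, 0, 0], 0]
    - [[0, 0, -0.12], [0, 0, 0], 0]
    - [[0, 0, -0.18], [0, 0, 0], 0]
    - [[0, 0, -0.28], [0, 0, 0], 0]
    - [[0, 0, -0.4], [0, 0, 0], 0]
    - [[0, 0, -0.47], [0, 0, 0], 0]
    - [[0, 0, -0.47], [0, 0, 0], 0]

```text
time: 13.15
eef_pos: [0.671, -0.0244, 0.301]
tool_rot: [[-0.994, 0.106, 0.002], [0.106, 0.994, -0.001], [-0.002, -0.0, -1.0]]
ft_force: [-0.3, -0.2, -0.6]
gripper_width: 0.0002
```

Run:
```python
from fit import *
s=sensors.read_state();print(s["time"],s["eef_pos"],s["ft_force"])
for c in("scene","side"):
    im,d=read_camera(c);ana(c,im,d)
cv2.imwrite("pics/s6.png",cv2.resize(im[160:300,250:390],(600,600),interpolation=3))
```

```text
13.15 [ 0.67102281 -0.02442686  0.30102569] [-0.3040197  -0.18060736 -0.6148638 ]
scene frame 960 0.2246145191867901 ((0.6689966917037964, -0.05633436143398285), (0.18929246068000793, 0.12351961433887482), 83.63568878173828) [ 0.685  -0.0714  0.2246]
scene knob 95 [ 0.674  -0.0265  0.2136] [ 0.657 -0.039  0.206] [ 0.69  -0.009  0.22 ]
side frame 794 0.2251290448312106 ((0.6667487621307373, -0.056314617395401), (0.19780369102954865, 0.12374173849821091), 84.23548126220703) [ 0.6687 -0.0474  0.2251]
side knob 70 [ 0.6673 -0.0172  0.2144] [ 0.653 -0.036  0.205] [ 0.682 -0.005  0.218]
side tab 79 [ 0.5433 -0.0791  0.0568] [ 0.54  -0.101  0.036] [ 0.548 -0.062  0.077]
```

View pics/s6.png

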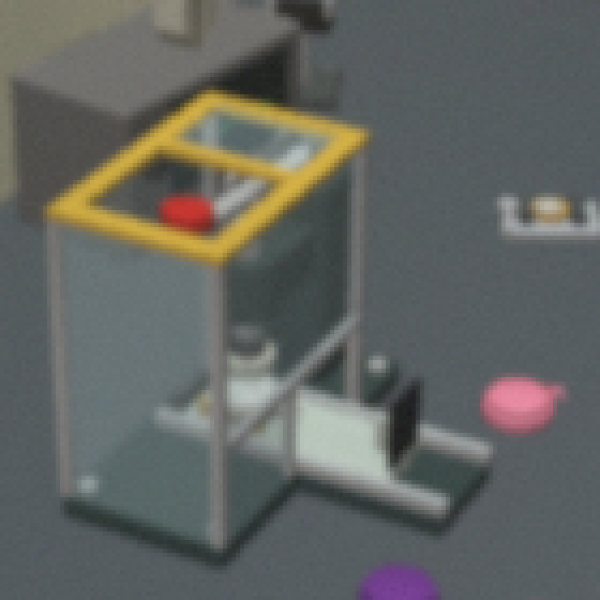

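The knob is back at its rest height (crop 187,212; z 0.214), the tab is home, the watch is under the ram, and the gripper is clear. Handing in.

```bash
python3 -c "
from h import *
print(job.sign_off())"
```

```text
the job is handed in; nothing more can be done
None
```

I pushed the shuttle home, pressed the lever down through the window and let it come back up. The job was handed in at about 13 s, and sign-off gives no verdict.

- **Shuttle:** I pushed the tab with the shut fingers. It moved 80 mm and then stopped against 12 N. It measured in the same place after the press stroke.
- **Lever:** I held the knob on its stop for over 1 s at about 28 N. It measured 26 mm down, and after I withdrew it was back at its rest height of 214 mm.
- **Watch and guard:** The watch sits under the ram in the last picture. Nothing suggested that the robot touched the guard or the watch: the only sizeable forces came while pushing the tab and the knob.

**What disagreed:** the fingertips are about 24 mm higher than the reported tool point. I noticed when no force came at the expected depth, measured it, and finished the descent by force. It also means the fingers probably caught only the top few millimetres of the tab during the push, though the shuttle still went fully home.

**Not checked directly:** I did not measure the glass itself; that it seated is inferred from the full lever stroke. I also did not re-measure the bench tools, but the arm did not go near them. I viewed 9 pictures.

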